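Shut the coin scale and log the weight

TASK

Weigh the coin that lies in the brass coin scale: gently shut the scale's glazed lid all the way, and only then press the round spring plunger on the sloping face of the record console fully down to its stop, keep it there for about a second, and let it come back up. The magnifier clamped over the plunger stays where it is, so come in at a slant; leave the coin and the other things on the desk where they are.

Things in the scene. Friction and masses are not known exactly. Their poses are not given: they have to be found in the camera images.
- scale: Brass coin scale, fixed to the desk, left or right of the console: a square open-topped box, foot 160 x 160 mm, rim 90 mm above the desk, with a steel pan inside that carries a coin. Origin: centre of its underside, on the desk. +z up; -x is its front, roughly towards the robot; the lid is hinged along its far (+x) rim.
- lid_hinge (a point): Middle of the lid's hinge line, fixed on the scale: 75 mm behind the scale's centre along its +x, 90 mm above the desk. The hinge line is the scale's y axis. Axes as the scale's.
- lid (a joint): Opening angle a of the lid, rad: 0 shut, starts at 0.9 to 1.45, at most 1.75. In the scale's axes the lid's underside runs from the hinge along (-cos a, 0, sin a); its outer face looks along (sin a, 0, cos a). A stiff friction hinge (0.3 N m) holds it where it is left: it neither falls nor springs, and must be pushed all the way.
- lid_edge (a point): Point on the lid's outer face at the middle of its free edge, 150 mm from the hinge line. The lid is a brass frame with a glass pane, 150 x 150 mm, 8 mm thick, 0.22 kg; a 50 mm wide brass lip stands out a further 20 mm from the middle of the free edge.
- console: Record console, fixed to the desk: grey desk unit on a wooden foot 210 x 120 mm, with a face that slopes 40 degrees and looks to its front (-x) and up, carrying the plunger. Its front looks roughly to the robot's right (world -y), often turned some way towards the robot. A post on it holds a round magnifier level over it. Origin: on the desk, centre of the foot; x along the foot's length, +z up.
- handle_end (a point): Free end of the magnifier's bone handle (20 mm thick), on its axis: 130 mm above and 5 mm in front of the centre of the plunger head. The handle runs back (+x of the console) from here to the lens, 84 mm across in a nickel rim. A tool pointing straight down meets the handle; one tilted about 40 degrees, its body leaning to the console's front, passes.
- plunger_top (a point): Centre of the top of the plunger head, a black disc 52 mm across and 12 mm thick on a steel stem; moves with the plunger. 98 mm above the desk when up. Its z axis is the plunger's axis, pointing out of the head: up and 40 degrees forward (to the console's -x). Press along -z of this point. Its y axis is level, the console's y.
- plunger (a joint): Travel of the plunger, m: 0 up, 0.014 at its stop. Spring: about 3 N to start, 8 N at the stop, then rigid; springs back when let go.
- coin: Copper coin 36 mm across, 5 mm thick, on the pan inside the scale. Origin: centre of its underside. Not to be moved.
- tray: Black acrylic tray 120 x 160 x 16 mm with another coin in it, loose on the desk near the robot. Leave alone.
- caliper: Steel caliper 190 mm long, 16 mm high, lying loose between scale and console. Leave alone.
- brush: Brush 160 mm long, lying loose near the robot. Leave alone.
- notebook: Blue notebook 150 x 110 x 14 mm, loose. Leave alone.
- jar: Jar 64 mm across, 75 mm high, standing at the left. Leave alone.

How it is judged (in metres and radians):
On the way, in this order (a step that is already met when the one before it is completed fails the run):
1. the lid is shut while the plunger is up (value of joint lid below 0.05 rad and value of joint plunger below 0.004 m), for 0.2 s.
2. the plunger is held at its stop with the lid shut (value of joint plunger above 0.0125 m and value of joint lid below 0.05 rad), for 0.4 s.
At the end, for the whole second after the job is handed in: The lid is shut (within 0.05 rad), the plunger has been held within 1.5 mm of its stop for at least 0.4 s after the lid was shut and is back up (within 3 mm), and the coin is within 10 mm of where it lay on the pan (value of joint lid below 0.05 rad and value of joint plunger below 0.003 m and distance of coin from where it was at the start of the episode below 0.01 m); the robot touches nothing.
It fails at once if the plunger is pressed (6 mm or more) while the lid is open (over 0.1 rad) (value of joint plunger above 0.006 m and value of joint lid above 0.1 rad).
It fails at once if the lid is slammed (over 3 rad/s) (velocity of joint lid below -3 rad/s).
It fails at once if the lid is loaded with more than 40 N (contact force between lid and anything else above 40 N).
It fails at once if the coin in the scale is shifted by more than 10 mm (distance of coin from where it was at the start of the episode above 0.01 m).
It fails at once if another thing on the desk is shifted by more than 30 mm (distance of any of tray, caliper, brush, notebook, jar from where it was at the start of the episode above 0.03 m).
It also fails if it takes over 59 s, if anything falls off the work surface, if the arm or the gripper's body presses on something with over 40 N, if the wrist force passes 120 N, or if a joint passes its speed limit or range.

ROBOT

A 6-joint arm with a two-finger parallel gripper is mounted at the origin on the work surface. World frame = base frame: x ahead of the robot, y to its left, z up, the work surface at z = 0. Lengths are in m, angles in degrees, forces in N, time in s.
With the tool pointing down it reaches from about 0.4 to 0.825 m from the base axis. Payload 7 kg.
Tool frame: the origin (TCP) lies midway between the tips of the shut fingers; the grasp point (between the pads) lies 19 mm behind it; z points along the fingers, y is the line along which they close (so a half turn about z gives the same grasp; the last joint's range is limited). The gripper opens to 88 mm and grips with 3 to 60 N. Pads are 19 mm wide; open, the fingers measure 130 mm over their backs; the gripper's body (78 mm by 193 mm) begins 47 mm behind the grasp point.
Start: joints at [-47.607, 20.546, 0.682, 0, -70.136, -16.507], TCP at [0.295, -0.607, 0.227] pointing down, gripper open.
Joint ranges: [-176.03, 176.03], [-82.01, 121.73], [-58.28, 71.71], [-173.87, 95.51], [-174.79, -0.11], [-173.66, 173.66]. Speed limits (degrees/s): [136.94, 136.94, 172.46, 180, 180, 180].

INTERFACE

Orientations are given as [roll, pitch, yaw] about the fixed x, y, z axes, in that order (R = Rz(yaw) Ry(pitch) Rx(roll)).
In Python, from plant import r, capture, camera_model, job gives the robot as it stands.
- The arm moves only by the tool drive_tool, never from a script. Its argument "increments" is a list that holds one entry, the list of rows, each a list of 5 numbers: the gripper's target within -1 to 1 (fully open at 1, half-way at 0, shut at -1), then the shift along the tool's x, y, z scaled (see below), then the turn about the tool's z scaled (see below). In form: [[[gripper, tx, ty, tz, roll], ...]]. A call has 1 to 5 rows; each row is the pose to reach, as a shift and turn from the pose commanded when the call began, along the tool's axes at that moment, turning the shorter way round; what a row does not reach only later rows make up. The controller multiplies each number of a shift by 120 mm and each number of a turn by 360 degrees. A row lasts 1/8 s, in which the tool goes at most 62.5 mm and 10.7 degrees, less where a joint would pass 70% of its speed; a pose out of reach is approached as far as the arm can. A call with a number of a shift or a turn outside -1 to 1 is refused whole. A call with a gripper value outside its range is refused whole. The fingers move at their own pace and stop on an object; "squeeze" is the grip in N (left out, the last holds). Time passes only in rows, so rows that repeat a pose let the fingers close. It gives the time, the measured TCP pose, the force, the opening and the grip force at its end, in the units of the state.
- r.get_state(): the state, without advancing time (a new reading comes with each control period).
- capture(name): name is "scene" or "top" or "wrist"; returns the picture (400x640x3 uint8, red, green, blue); there is no depth.
- camera_model(name): a dict with "camera_matrix" (3x3 intrinsics, pixels), "k1" (the pictures are not rectified: a ray, as slopes to the right and down, at radius r is drawn at 1 + k1 r^2 times it, then the intrinsics apply), "rvec" (rotation vector, rad) and "tvec" (3), from world to camera coordinates, as OpenCV has them. Camera axes: x right, y down, z forward; pixel columns grow to the right and rows downward; lengths in m; the calibration is good to about 2 mm. A picture is of the moment at which its call begins: read the wrist's pose just before it. camera_model takes no time and is no camera call; for the wrist camera it gives the pose at the moment of the call.
- job.close_job(): hands the job in; it is judged then, once.
The state is a dict: "time_s": time; "joints": joint angles; "qd": joint speeds; "joint_torque": joint torques, N m; "tcp_pos": TCP position; "eef_rot": TCP orientation; "contact_force": force on the tool from outside, world axes, zero at the start; "moment": the same for the moment, N m; "gripper_width": finger opening in m; "gripper_force": force on a finger pad.
Only numpy, scipy, OpenCV 4.12 (cv2) and the standard library are available. Lean on these libraries where they do the work, as an engineer would, in place of code of your own. Each camera call takes 0.05 s, during which the arm holds its last target. There are 200 camera calls.

## Working session

There is one attempt and no reset: what is moved stays moved. The work goes in short steps, Python scripts to look and compute and a tool call to move; the robot and the scene stay as the last step left them, time stands still between calls to the robot, and variables do not carry over. Pictures are saved under pics/ and viewed, at most 10 in all, crops included, and the job is handed in when it is done.

Besides the shell and the picture viewer there is one more tool, called after "Request:" as name(argument=value, ...) on one line, values as JSON. drive_tool: Moves the arm, as the interface text tells. Its arguments: {"type":"object","properties":{"increments":{"type":"array"},"squeeze":{"type":"number"}},"required":["increments"]}

```bash
mkdir -p pics; ls; python3 - <<'E'
from plant import r,capture,camera_model,job
import cv2
s=r.get_state();print(s)
for n in("scene","top"):
    cv2.imwrite(f"pics/{n}0.png",capture(n)[:,:,::-1]);print(camera_model(n))
E
```

```text
pics
{'time_s': 0.0, 'joints': array([-4.76077863e+01,  2.05904030e+01,  6.33196679e-01, -1.84969405e-02,
       -7.01383883e+01, -1.65072893e+01]), 'qd': array([ 0.00862195, -0.04242181,  0.02154686, -0.02786292, -0.0183016 ,
       -0.0169269 ]), 'joint_torque': array([ 3.30801277e-04, -5.82726073e+01,  2.93056262e+01,  6.99755609e+00,
        6.77667311e-03, -1.99087417e-04]), 'tcp_pos': array([ 0.29442548, -0.60683925,  0.22563509]), 'eef_rot': array([ 1.79903404e+02, -1.04926893e-02, -1.54121366e+02]), 'contact_force': array([-0.20049023,  0.27296547, -0.08646759]), 'moment': array([-0.00629396,  0.02628133, -0.02651302]), 'gripper_force': 0.0, 'gripper_width': 0.08788816279714377}
{'camera_matrix': array([[438.57275246,   0.        , 317.61445293],
       [  0.        , 438.57275246, 204.32808415],
       [  0.        ,   0.        ,   1.        ]]), 'k1': -0.083270787840786, 'rvec': array([ 0.84938488,  2.35494922, -1.29989955]), 'tvec': array([ 0.31890011, -0.06111099,  1.64801363])}
{'camera_matrix': array([[474.25135592,   0.        , 318.55052471],
       [  0.        , 474.25135592, 196.72505386],
       [  0.        ,   0.        ,   1.        ]]), 'k1': -0.05107973942828222, 'rvec': array([ 2.09861721, -2.11565084,  0.23927193]), 'tvec': array([0.06756895, 0.52632957, 1.10016579])}
```

View pics/scene0.png

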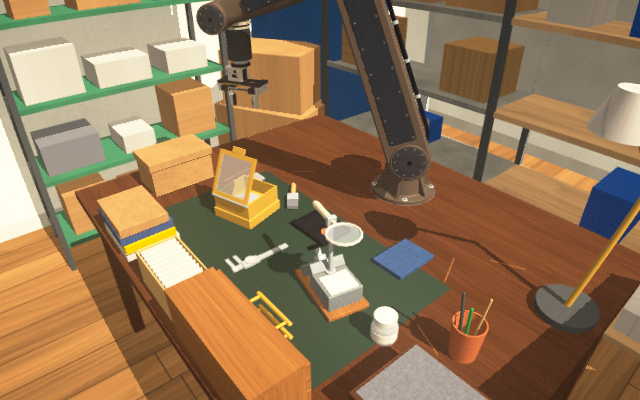

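View pics/top0.png

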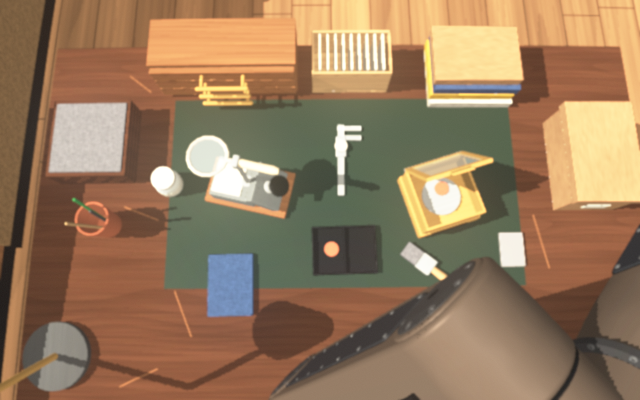

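```bash
cat > h.py <<'E'
import numpy as np, cv2
from plant import r,capture,camera_model,job
D=lambda m:np.array([m["k1"],0,0,0,0.])
def ray(n,p,m=None):
    m=m or camera_model(n)
    # ideal radial model: k1 only
    u=cv2.undistortPoints(np.array([[p]],float),m["camera_matrix"],D(m))[0,0]
    R=cv2.Rodrigues(np.array(m["rvec"]))[0]; d=R.T@np.array([u[0],u[1],1.]); c=-R.T@np.array(m["tvec"])
    return c,d
def atz(n,p,z,m=None):
    c,d=ray(n,p,m); return c+d*(z-c[2])/d[2]
def proj(n,P,m=None):
    m=m or camera_model(n)
    return cv2.projectPoints(np.array(P,float).reshape(-1,1,3),np.array(m["rvec"]),np.array(m["tvec"]),m["camera_matrix"],D(m))[0][:,0]
def tri(obs):
    A=np.zeros((3,3));b=np.zeros(3)
    for c,d in obs:
        d=d/np.linalg.norm(d);M=np.eye(3)-np.outer(d,d);A+=M;b+=M@c
    return np.linalg.solve(A,b)
def crop(img,x0,y0,w,h,f,name): cv2.imwrite(name,cv2.resize(img[y0:y0+h,x0:x0+w],None,fx=f,fy=f,interpolation=cv2.INTER_CUBIC))
E
python3 - <<'E'
from h import *
t=cv2.imread("pics/top0.png");s=cv2.imread("pics/scene0.png")
a=cv2.resize(t[120:260,150:350],None,fx=4,fy=4,interpolation=2)[:300*2]
b=cv2.resize(t[130:250,380:520],None,fx=3,fy=3,interpolation=2)
c=cv2.resize(s[135:235,200:300],None,fx=3,fy=3,interpolation=2)
d=cv2.resize(s[190:330,280:400],None,fx=3,fy=3,interpolation=2)
cv2.imwrite("pics/a.png",a)
W=np.zeros((600,800,3),np.uint8)
W[:300,:300]=c;W[:360,420:780]=0
W[0:420,440:800]=d
W[300:600,0:420]=b[:300]
cv2.imwrite("pics/b.png",W)
for p,z in[((277,186),.098),((277,170),.228),((442,195),0.02)]:print(p,atz("top",p,z))
for n in("top","scene"):
    m=camera_model(n);print(-cv2.Rodrigues(m["rvec"])[0].T@m["tvec"])
E
```

```text
(277, 186) [0.54470017 0.16175369 0.098     ]
(277, 170) [0.54699932 0.15126735 0.228     ]
(442, 195) [ 0.53753866 -0.25039862  0.02      ]
[0.2732964  0.07061841 1.18839188]
[1.14684711 0.90167162 0.83253274]
```

View pics/a.png

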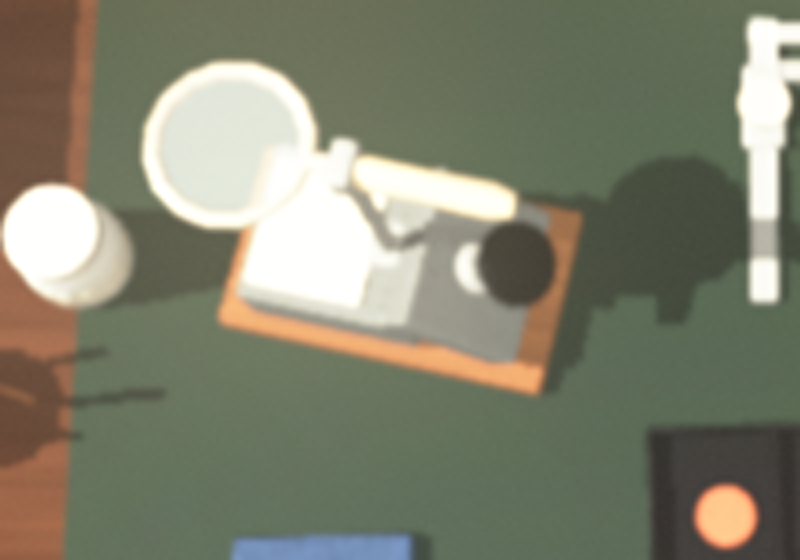

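View pics/b.png

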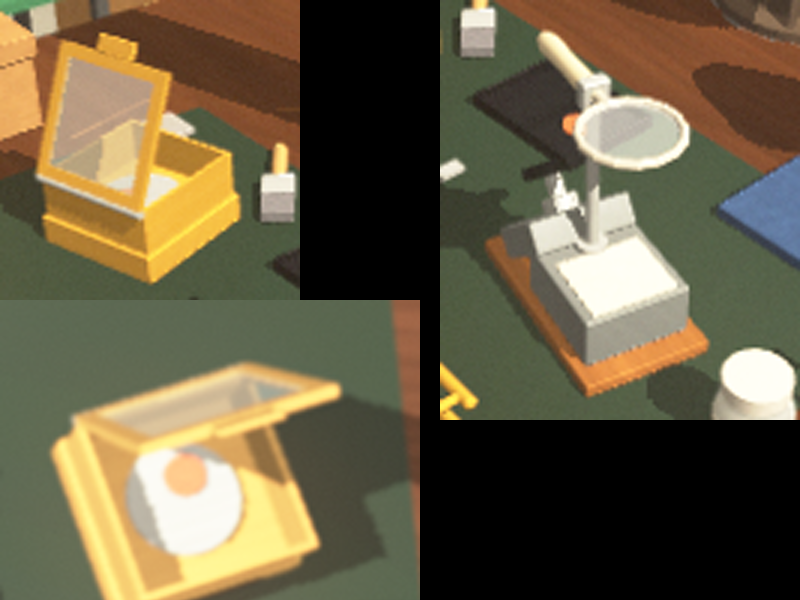

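```bash
python3 - <<'E'
from h import *
t=cv2.imread("pics/scene0.png")
x0,y0,f=190,0,6
a=cv2.resize(t[y0:y0+115,x0:x0+110],None,fx=f,fy=5,interpolation=2)
c=np.array([.2944,-.6068]);ty=np.array([-.437,.9]);tx=np.array([-.9,-.437])
def P(q):
    q=proj("scene",[q])[0];return int((q[0]-x0+.5)*f),int((q[1]-y0+.5)*5)
for z in(.226,.245,.292,.352,.412,.472):
    p=np.r_[c,z];cv2.line(a,P(np.r_[c-.0965*ty,z]),P(np.r_[c+.0965*ty,z]),(0,0,255),1)
    cv2.circle(a,P(p),2,(0,255,0),-1)
cv2.imwrite("pics/g.png",a)
E
```

```text
(no output)
```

View pics/g.png

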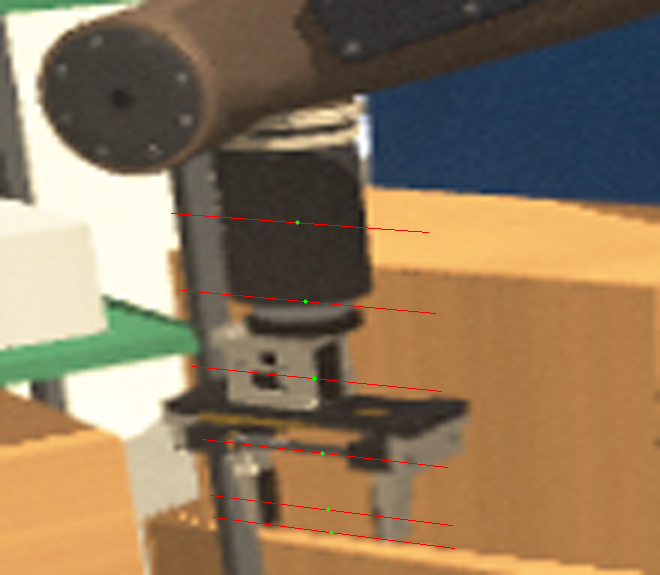

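```bash
cat > fit.py <<'E'
from h import *
from scipy.optimize import least_squares
S=lambda x,y:(200+x/3,135+y/3); T=lambda x,y:(380+x/3,130+(y-300)/3)
def lid(d,y,n,a): return [.075-d*np.cos(a)+n*np.sin(a),y,.09+d*np.sin(a)+n*np.cos(a)]
obs=[("scene",S(152,282),lambda a:[.08,.08,0]),("scene",S(43,245),lambda a:[.08,-.08,0]),("scene",S(240,212),lambda a:[-.08,.08,0]),
("scene",S(62,40),lambda a:lid(.15,-.075,.008,a)),("scene",S(172,72),lambda a:lid(.15,.075,.008,a)),
("scene",S(38,178),lambda a:lid(0,-.075,.008,a)),("scene",S(146,213),lambda a:lid(0,.075,.008,a)),
("top",T(340,388),lambda a:lid(.15,-.075,.004,a)),("top",T(133,447),lambda a:lid(.15,.075,.004,a)),
("top",T(75,415),lambda a:lid(0,.075,.008,a))]
M={n:camera_model(n) for n in("scene","top")}
def W(p,q):
    c,s=np.cos(p[2]),np.sin(p[2]);return [p[0]+c*q[0]-s*q[1],p[1]+s*q[0]+c*q[1],q[2]]
def res(p): return np.concatenate([proj(n,[W(p,f(p[3]))],M[n])[0]-o for n,o,f in obs])
s=least_squares(res,[.54,-.25,.2,1.2],loss="soft_l1");print(s.x,np.degrees(s.x[2]));print(res(s.x).reshape(-1,2).round(1))
p=s.x;print("hinge",W(p,[.075,0,.09]),"edge",W(p,lid(.15,0,.008,p[3])))
A=lambda x,y:(150+x/4,120+y/4)
pts=[atz("top",A(*q),.02)for q in((583,212),(540,393),(220,322))]
print("foot",pts); v=pts[2]-pts[1];w=pts[0]-pts[1];print(np.linalg.norm(v),np.linalg.norm(w),"console x dir deg",np.degrees(np.arctan2(v[1],v[0])),np.degrees(np.arctan2(w[1],w[0])))
print("plunger",atz("top",A(517,263),.098),"handle",atz("top",A(513,202),.228))
D2=lambda x,y:(280+(x-440)/3,190+y/3)
hs=ray("scene",D2(546,40));ht=ray("top",A(513,202));print("handle tri",tri([hs,ht]))
E
python3 fit.py
```

```text
[ 0.53012863 -0.23797117  0.3066582   1.14061398] 17.57022088106758
[[ 0.1  0.8]
 [ 0.8 -1.5]
 [ 0.3  1.8]
 [-0.5 -0.1]
 [-1.7  0.1]
 [-0.6 -1.7]
 [-2.3 -0.4]
 [-2.  -0.2]
 [ 1.7  1.1]
 [-1.4  0.6]]
hinge [np.float64(0.6016297052783691), np.float64(-0.21533058703600289), 0.09] edge [np.float64(0.5489244846562187), np.float64(-0.23201952309257026), np.float64(0.2296697502413112)]
foot [array([0.59795314, 0.12075609, 0.02      ]), array([0.48091802, 0.1473991 , 0.02      ]), array([0.52782362, 0.34986697, 0.02      ])]
0.20783016015501352 0.1200294486815064 console x dir deg 76.95642724773585 -12.82480359604815
plunger [0.5452694  0.15642897 0.098     ] handle [0.54588748 0.14862708 0.228     ]
handle tri [0.54479312 0.15022418 0.22618895]
```

Request:
drive_tool(increments=[[[-1, -0.3, 0.1, -0.8, 0], [-1, -0.3, 0.1, -0.8, 0], [-1, -0.3, 0.1, -0.8, 0]]], squeeze=10)

```text
time_s: 0.48
tcp_pos: [0.3232, -0.5813, 0.3264]
eef_rot: [-179.7, 0.1, -154.0]
contact_force: [-0.3, -0.0, -0.9]
gripper_width: 0.0631
gripper_force: 0.0
```

Request:
drive_tool(increments=[[[-1, -0.9, 0.43, 0, 0], [-1, -0.9, 0.43, 0, 0], [-1, -0.9, 0.43, 0, 0]]])

```text
time_s: 0.85
tcp_pos: [0.3983, -0.4844, 0.3217]
eef_rot: [179.9, 0.0, -153.9]
contact_force: [-0.3, -0.5, 0.3]
gripper_width: 0.0331
gripper_force: 0.0
```

Request:
drive_tool(increments=[[[-1, -0.9, 0.43, 0, 0], [-1, -0.9, 0.43, 0, 0], [-1, -0.9, 0.43, 0, 0]]])

```text
time_s: 1.23
tcp_pos: [0.4726, -0.3914, 0.3215]
eef_rot: [179.9, -0.0, -153.9]
contact_force: [-0.4, -0.2, -0.6]
gripper_width: 0.0038
gripper_force: 0.0
```

Request:
drive_tool(increments=[[[-1, -0.9, 0.43, 0, 0], [-1, -0.9, 0.43, 0, 0], [-1, -0.9, 0.43, 0, 0]]])

```text
time_s: 1.6
tcp_pos: [0.547, -0.2984, 0.3212]
eef_rot: [179.9, -0.1, -154.0]
contact_force: [-0.6, -0.2, -0.2]
gripper_width: 0.0006
gripper_force: 0.0
```

Request:
drive_tool(increments=[[[-1, -0.8, 0.38, 0, 0.023], [-1, -0.8, 0.38, 0, 0.023], [-1, -0.8, 0.38, 0, 0.023], [-1, -0.8, 0.38, 0, 0.023]]])

```text
time_s: 2.1
tcp_pos: [0.6115, -0.2183, 0.322]
eef_rot: [180.0, -0.1, -162.4]
contact_force: [-0.7, -0.0, -0.3]
gripper_width: 0.0007
gripper_force: 0.0
```

```bash
python3 - <<'E'
from h import *
print(r.get_state()["tcp_pos"],r.get_state()["eef_rot"])
w=capture("wrist");m=camera_model("wrist");cv2.imwrite("pics/w1.png",w[:,:,::-1])
print(-cv2.Rodrigues(m["rvec"])[0].T@m["tvec"])
s=capture("scene")[:,:,::-1];a=s[60:240,160:340]
o=np.zeros((600,800,3),np.uint8);o[:400,:640]=w[:,:,::-1];a=cv2.resize(s[100:230,180:310],None,fx=2,fy=2)
o[340:600,540:800]=a
cv2.imwrite("pics/c.png",o)
E
```

```text
[ 0.61149229 -0.21833416  0.32195914] [ 1.79985308e+02 -7.14228099e-02 -1.62430629e+02]
[ 0.5306156  -0.24408726  0.47973282]
```

View pics/c.png

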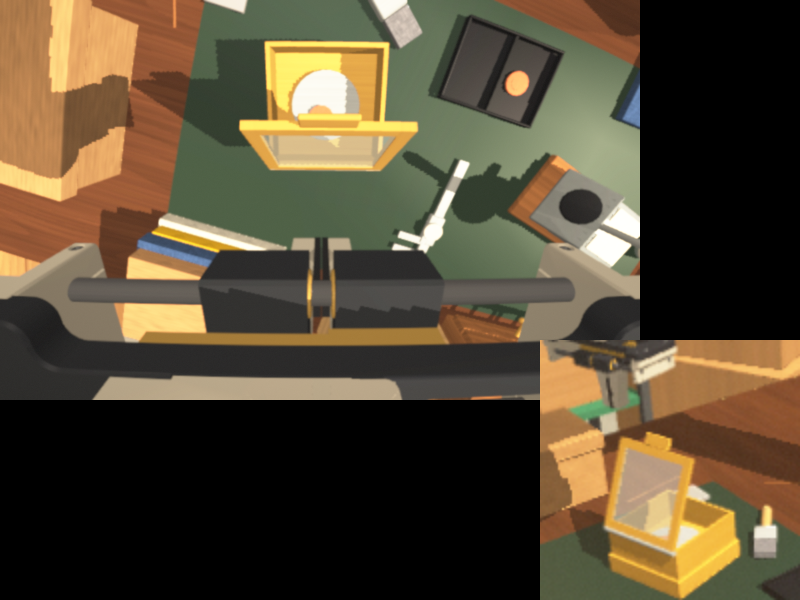

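Request:
drive_tool(increments=[[[-1, 0, 0.05, 0.5, 0], [-1, 0, 0.05, 1, 0], [-1, 0, 0.05, 1, 0], [-1, 0, 0.05, 1, 0]]])

```text
time_s: 2.7
tcp_pos: [0.6114, -0.2126, 0.2053]
eef_rot: [-179.9, 0.1, -162.4]
contact_force: [0.3, -0.3, 0.9]
gripper_width: 0.0005
gripper_force: 0.0
```

Request:
drive_tool(increments=[[[-1, 0.15, 0, -0.04, 0], [-1, 0.32, 0, -0.08, 0], [-1, 0.32, 0, -0.08, 0], [-1, 0.32, 0, -0.08, 0]]])

```text
time_s: 3.2
tcp_pos: [0.5737, -0.2233, 0.2134]
eef_rot: [-180.0, 0.1, -162.4]
contact_force: [0.3, 1.1, -0.4]
gripper_width: 0.0005
gripper_force: 0.0
```

Request:
drive_tool(increments=[[[-1, 0.1, 0, 0.01, 0], [-1, 0.21, 0, 0.08, 0], [-1, 0.3, 0, 0.14, 0], [-1, 0.39, 0, 0.2, 0], [-1, 0.39, 0, 0.2, 0]]])

```text
time_s: 3.82
tcp_pos: [0.5277, -0.2373, 0.1873]
eef_rot: [179.9, -0.1, -162.4]
contact_force: [-0.1, -0.2, 0.3]
gripper_width: 0.0005
gripper_force: 0.0
```

```bash
python3 - <<'E'
from h import *
w=capture("wrist");s=capture("scene")
o=np.zeros((400,800,3),np.uint8);o[:,:400]=cv2.resize(w[:,:,::-1],(400,250))[[*range(250)]+[0]*150] if 0 else 0
o[:250,:400]=cv2.resize(w[:,:,::-1],(400,250));o[:,400:]=cv2.resize(s[100:230,180:310,::-1],(400,400),interpolation=2)
cv2.imwrite("pics/d.png",o)
E
```

```text
(no output)
```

View pics/d.png

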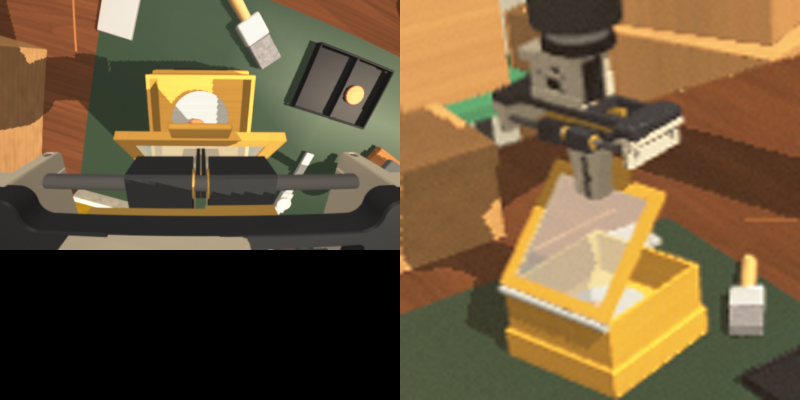

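Request:
drive_tool(increments=[[[-1, 0.08, 0, 0.08, 0], [-1, 0.15, 0, 0.16, 0], [-1, 0.21, 0, 0.25, 0], [-1, 0.26, 0, 0.34, 0], [-1, 0.31, 0, 0.44, 0]]])

```text
time_s: 4.55
tcp_pos: [0.4933, -0.2485, 0.1345]
eef_rot: [180.0, 0.0, -162.4]
contact_force: [0.8, 0.8, 0.8]
gripper_width: 0.0004
gripper_force: 0.6
```

Request:
drive_tool(increments=[[[-1, 0.02, 0, 0.1, 0], [-1, 0.03, 0, 0.18, 0], [-1, 0.03, 0, 0.24, 0], [-1, 0.03, 0, 0.28, 0], [-1, 0.03, 0, 0.28, 0]]])

```text
time_s: 5.18
tcp_pos: [0.4904, -0.2494, 0.1014]
eef_rot: [180.0, -0.0, -162.4]
contact_force: [0.0, 2.0, -0.5]
gripper_width: 0.0005
gripper_force: 0.0
```

Request:
drive_tool(increments=[[[-1, 0, 0, 0.02, 0], [-1, 0, 0, 0.03, 0], [-1, 0, 0, 0.03, 0]]])

```text
time_s: 5.55
tcp_pos: [0.4904, -0.2495, 0.0983]
eef_rot: [-180.0, 0.0, -162.4]
contact_force: [0.8, -0.6, -0.8]
gripper_width: 0.0005
gripper_force: 0.1
```

Request:
drive_tool(increments=[[[-1, 0, 0, 0.01, 0], [-1, 0, 0, 0.02, 0], [-1, 0, 0, 0.02, 0]]])

```text
time_s: 5.92
tcp_pos: [0.4904, -0.2495, 0.0972]
eef_rot: [-180.0, 0.0, -162.4]
contact_force: [-4.0, 3.0, 12.8]
gripper_width: 0.0005
gripper_force: 6.6
```

Request:
drive_tool(increments=[[[-1, 0, 0, -0.4, 0], [-1, 0, 0, -0.9, 0], [-1, 0, 0, -1, 0], [-1, 0, 0, -1, 0]]])

```text
time_s: 6.42
tcp_pos: [0.4906, -0.2494, 0.2164]
eef_rot: [-180.0, 0.1, -162.4]
contact_force: [-0.9, 0.1, -1.1]
gripper_width: 0.0007
gripper_force: 0.0
```

Request:
drive_tool(increments=[[[-1, -0.32, 0.75, 0, 0], [-1, -0.32, 0.75, 0, 0], [-1, -0.32, 0.75, 0, 0]]])

```text
time_s: 6.8
tcp_pos: [0.4989, -0.1502, 0.2139]
eef_rot: [179.9, -0.1, -162.3]
contact_force: [0.8, -0.4, 0.4]
gripper_width: 0.0005
gripper_force: 0.0
```

Request:
drive_tool(increments=[[[1, -0.32, 0.75, 0, 0], [1, -0.32, 0.75, 0, 0], [1, -0.32, 0.75, 0, 0]]])

```text
time_s: 7.18
tcp_pos: [0.5086, -0.0534, 0.2143]
eef_rot: [180.0, -0.1, -162.3]
contact_force: [0.2, 0.2, -1.8]
gripper_width: 0.025
gripper_force: 0.0
```

Request:
drive_tool(increments=[[[1, -0.32, 0.7, 0, 0.085], [1, -0.32, 0.7, 0, 0.085], [1, -0.32, 0.7, 0, 0.085], [1, -0.32, 0.7, 0, 0.085], [1, -0.32, 0.7, 0, 0.085]]])

```text
time_s: 7.8
tcp_pos: [0.52, 0.036, 0.2151]
eef_rot: [-180.0, -0.1, 167.2]
contact_force: [-0.0, 0.6, -1.2]
gripper_width: 0.0746
gripper_force: 0.0
```

```bash
python3 - <<'E'
from h import *
st=r.get_state();print(st["tcp_pos"],st["eef_rot"],st["gripper_width"],st["joints"].round(1))
w=capture("wrist");s=capture("scene");t=capture("top")
o=np.zeros((600,800,3),np.uint8)
o[:400,:400]=cv2.resize(s[100:230,180:310,::-1],(400,400),interpolation=2);o[:400,400:]=cv2.resize(s[150:310,250:410,::-1],(400,400),interpolation=2)
o[400:,:320]=cv2.resize(w[:,:,::-1],(320,200));o[400:,320:640]=cv2.resize(t[:,:,::-1],(320,200))
cv2.imwrite("pics/e.png",o)
E
```

```text
[0.51997243 0.03603682 0.21512667] [-1.79959086e+02 -5.46474255e-02  1.67171309e+02] 0.07462188737116922 [  25.6    6.5  -19.5   -0.   -64.1 -128.4]
```

View pics/e.png

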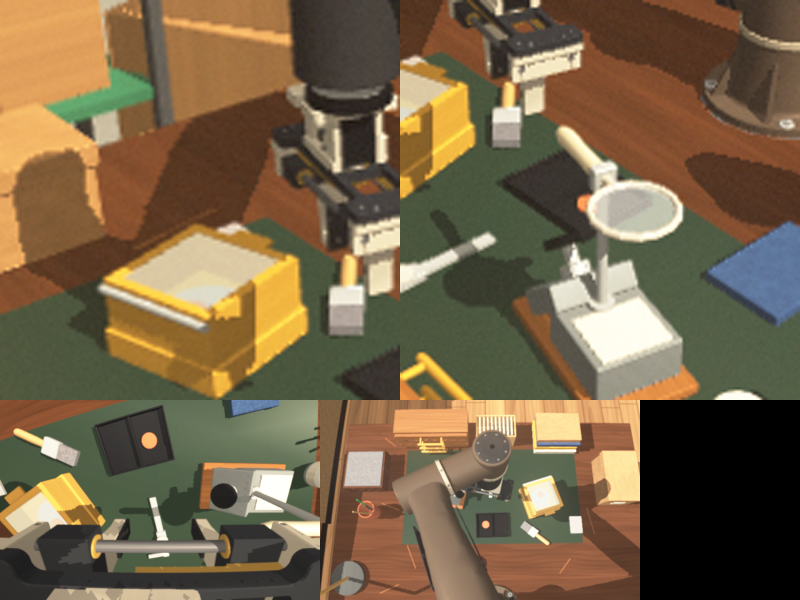

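```bash
python3 - <<'E'
from h import *
w=capture("wrist");m=camera_model("wrist")
g=cv2.cvtColor(w,cv2.COLOR_RGB2GRAY);b=(g<60).astype(np.uint8)[150:240,400:500]
n,l,st,c=cv2.connectedComponentsWithStats(b);i=1+np.argmax(st[1:,4]);print(st[i],c[i]+[400,150])
p=c[i]+[400,150]
print(atz("wrist",p,.098,m),tri([ray("wrist",p,m),ray("top",(279.2,185.8))]))
E
```

```text
[  21   17   52   49 2018] [446.24430129 191.12438057]
[0.54476623 0.15800716 0.098     ] [0.54377183 0.15644771 0.10173007]
```

Request:
drive_tool(increments=[[[1, 0, 0, 0.5, 0], [1, 0, 0, 0.95, 0], [1, 0, 0, 0.95, 0], [1, 0, 0, 0.95, 0]]])

```text
time_s: 8.5
tcp_pos: [0.5215, 0.0372, 0.1036]
eef_rot: [180.0, 0.1, 167.1]
contact_force: [0.2, 0.3, 0.1]
gripper_width: 0.088
gripper_force: 0.0
```

Request:
drive_tool(increments=[[[1, 0, 0, 0.1, 0], [1, 0, 0.15, 0.1, 0], [1, 0, 0.3, 0.1, 0], [1, 0, 0.3, 0.1, 0], [1, 0, 0.3, 0.1, 0]]])

```text
time_s: 9.12
tcp_pos: [0.5283, 0.0726, 0.0899]
eef_rot: [180.0, 0.0, 167.1]
contact_force: [-0.4, 0.7, -0.9]
gripper_width: 0.0873
gripper_force: 0.0
```

Request:
drive_tool(increments=[[[1, 0, 0.04, 0, 0], [1, 0, 0.08, 0, 0], [1, 0, 0.08, 0, 0]]])

```text
time_s: 9.5
tcp_pos: [0.5306, 0.0817, 0.0898]
eef_rot: [180.0, 0.0, 167.0]
contact_force: [-0.4, -0.2, 0.4]
gripper_width: 0.0874
gripper_force: 0.0
```

Request:
drive_tool(increments=[[[1, 0, 0.025, 0.03, 0], [1, 0, 0.05, 0.06, 0], [1, 0, 0.05, 0.06, 0]]])

```text
time_s: 9.88
tcp_pos: [0.5319, 0.0873, 0.0825]
eef_rot: [-180.0, -0.0, 167.0]
contact_force: [0.5, -1.6, 2.9]
gripper_width: 0.0879
gripper_force: 1.9
```

Request:
drive_tool(increments=[[[1, 0, 0.02, 0.025, 0], [1, 0, 0.04, 0.05, 0], [1, 0, 0.04, 0.05, 0]]])

```text
time_s: 10.25
tcp_pos: [0.533, 0.092, 0.0766]
eef_rot: [-180.0, 0.0, 167.0]
contact_force: [-1.4, -3.4, 6.5]
gripper_width: 0.0874
gripper_force: 3.2
```

Request:
drive_tool(increments=[[[1, 0, 0.02, 0.025, 0], [1, 0, 0.025, 0.03, 0], [1, 0, 0.025, 0.03, 0]]])

```text
time_s: 10.62
tcp_pos: [0.5336, 0.0941, 0.0739]
eef_rot: [-179.9, 0.0, 167.0]
contact_force: [-3.3, -5.6, 13.4]
gripper_width: 0.0874
gripper_force: 7.6
```

Request:
drive_tool(increments=[[[1, 0, 0.005, 0.008, 0], [1, 0, 0.005, 0.008, 0], [1, 0, 0.005, 0.008, 0], [1, 0, 0.005, 0.008, 0], [1, 0, 0.005, 0.008, 0]]])

```text
time_s: 11.25
tcp_pos: [0.5337, 0.0942, 0.0737]
eef_rot: [-179.9, 0.0, 167.0]
contact_force: [-6.1, -9.4, 21.6]
gripper_width: 0.0877
gripper_force: 11.5
```

Request:
drive_tool(increments=[[[1, 0, 0, 0, 0], [1, 0, 0, 0, 0], [1, 0, 0, 0, 0], [1, 0, 0, 0, 0], [1, 0, 0, 0, 0]]])

```text
time_s: 11.88
tcp_pos: [0.5337, 0.0942, 0.0737]
eef_rot: [-179.9, 0.0, 167.0]
contact_force: [-6.3, -9.1, 20.8]
gripper_width: 0.0876
gripper_force: 11.5
```

Request:
drive_tool(increments=[[[1, 0, -0.05, -0.06, 0], [1, 0, -0.13, -0.15, 0], [1, 0, -0.3, -0.15, 0], [1, 0, -0.6, -0.15, 0], [1, 0, -0.6, -0.15, 0]]])

```text
time_s: 12.5
tcp_pos: [0.5158, 0.0228, 0.0893]
eef_rot: [-180.0, -0.1, 166.9]
contact_force: [-0.3, 0.8, 0.4]
gripper_width: 0.0875
gripper_force: 0.0
```

Request:
drive_tool(increments=[[[1, 0, 0, -0.5, 0], [1, 0, 0, -1, 0], [1, 0, 0, -1, 0], [1, 0, 0, -1, 0]]])

```text
time_s: 13.0
tcp_pos: [0.517, 0.0252, 0.2095]
eef_rot: [180.0, -0.0, 167.0]
contact_force: [0.0, 0.9, -1.2]
gripper_width: 0.0878
gripper_force: 0.0
```

```bash
python3 - <<'E'
from h import *
st=r.get_state();print(st["tcp_pos"],st["contact_force"])
m=camera_model("wrist");w=capture("wrist");s=capture("scene")
o=np.zeros((400,800,3),np.uint8)
o[:250,:400]=cv2.resize(w[:,:,::-1],(400,250));o[:,400:]=cv2.resize(s[120:300,180:360,::-1],(400,400),interpolation=2)
print(proj("wrist",[[.545,.157,.098],[.547,.166,.087]],m)*.625)
cv2.imwrite("pics/f.png",o)
E
```

```text
[0.51703259 0.02521943 0.20952282] [ 0.04853166  0.86095802 -1.24087781]
[[287.11010042 121.14497177]
 [289.6584208  119.11074789]]
```

View pics/f.png

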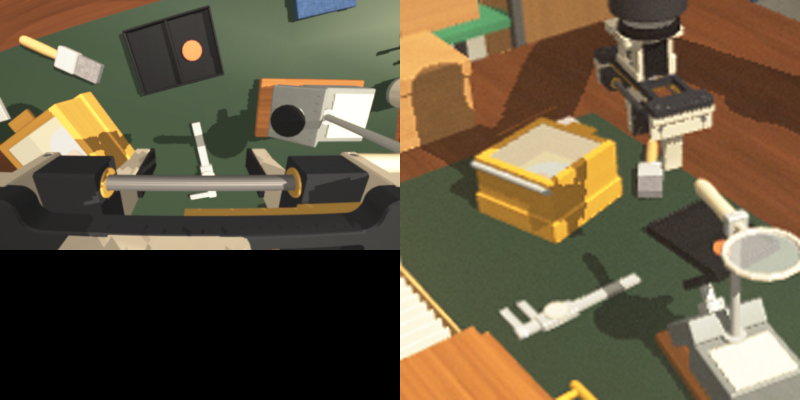

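The lid is shut, the plunger head is back up at about (288,121) in the wrist view, and nothing else has moved, with the tool in free air. I'm handing the job in.

```bash
python3 -c "
from plant import job
print(job.close_job())"
```

```text
the job is handed in; nothing more can be done
None
```

The job is handed in: I shut the lid, then held the plunger at its stop for about 1.2 s and let it come back up. The judge returned no verdict. The tool only moves pointing straight down, so I did not tilt it: I pressed along the plunger's axis with one open finger from the console's front, with the gripper passing under the magnifier handle.

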